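# Turn up the warmer plate under the milk pan

## Robot

A 6-joint arm with a two-finger parallel gripper is mounted at the origin on the work surface. World frame = base frame: x ahead of the robot, y to its left, z up, the work surface at z = 0. Lengths are in mm, angles in degrees, forces in N, time in s.
With the tool pointing down it reaches from about 300 to 850 mm from the base axis. Payload 4.2 kg.
Tool frame: the origin (TCP) lies midway between the tips of the shut fingers; the grasp point (between the pads) lies 19 mm behind it; z points along the fingers, y is the direction in which the jaws open and shut (so a half turn about z gives the same grasp; the last joint's range is limited). The gripper opens to 91 mm and grips with 3 to 60 N. Pads are 32 mm wide; open, the fingers measure 118 mm over their backs; the gripper's body (76 mm by 178 mm) begins 60 mm behind the grasp point.
Start: joints at [72.995, 18.312, 89.639, -0, 72.044, -1.146], TCP at [157.137, 553.128, 213.976] pointing down, gripper open.
Joint ranges: [-177.97, 177.97], [-48.28, 115.42], [12.27, 149.76], [-77.06, 257.06], [2.81, 150.46], [-146.56, 146.56]. Speed limits (degrees/s): [147.25, 147.25, 180, 180, 180, 180].

## Interface

Orientations are given as [roll, pitch, yaw] about the fixed x, y, z axes, in that order (R = Rz(yaw) Ry(pitch) Rx(roll)).
In Python, from workcell import * gives the robot as it stands.
- The arm moves only by the tool arm_command, never from a script. Its argument "deltas" is text: rows parted by semicolons, each of 7 numbers parted by spaces: the shift along the tool's x, y, z in mm, then the turn, a rotation vector about the tool's x, y, z in degrees, then the finger opening in mm, from 0 to 91.2. In form: x y z wx wy wz hand; .... A call has 1 to 5 rows; each row shifts and turns the commanded pose from where the row before left it, along the tool's axes as they then stand; what a row does not reach is not made up. A row lasts 1/8 s, in which the tool goes at most 62.5 mm and 10.7 degrees, less where a joint would pass 70% of its speed; a pose out of reach is approached as far as the arm can. A call is refused whole if a number of a shift passes 62.5 or a number of a turn 10.7, either way. A call with a gripper value outside its range is refused whole. The fingers move at their own pace and stop on an object; "force" is the grip in N (left out, the last holds). Time passes only in rows, so rows that do not move let the fingers close. It gives the time, the measured TCP pose, the force and the opening at its end, in the units of the state.
- state(): the state, without advancing time (a new reading comes with each control period).
- grab_frame(name): name is "scene" or "top" or "wrist"; returns the picture (400x640x3 uint8, red, green, blue); there is no depth.
- camera_model(name): a dict with "fx", "fy", "cx", "cy" (pixels), "rvec" (rotation vector, rad) and "tvec" (3), from world to camera coordinates, as OpenCV has them; the wrist camera has in their place "mount" (4x4, takes a point from camera to tool coordinates, whose origin is the TCP and whose axes are the flange's). Camera axes: x right, y down, z forward; pixel columns grow to the right and rows downward; lengths in mm; the calibration is good to about 2 mm. A picture is of the moment at which its call begins: read the wrist's pose just before it. camera_model takes no time and is no camera call.
- job_done(): hands the job in, once; it reports no verdict.
The state is a dict: "time_s": time; "qpos": joint angles; "qvel": joint speeds; "effort": joint torques, N m; "ee_pos": TCP position; "ee_rot": TCP orientation; "force": force on the tool from outside, world axes, zero at the start; "torque": the same for the moment, N m; "gripper_width": finger opening in mm.
Only numpy, scipy, OpenCV 4.12 (cv2) and the standard library are available. Lean on these libraries where they do the work, as an engineer would, in place of code of your own. Each camera call takes 0.05 s, during which the arm holds its last target. There are 200 camera calls.

## Task

A milk pan and a bowl stand on the two plates of the food warmer. Turn up the plate under the milk pan: slide the control on the pan's side of the middle panel away from the robot until it is level with the long white mark across its track. Leave the other control where it is and the pan on its plate.

Things in the scene. Friction and masses are not known exactly. Their poses are not given: they have to be found in the camera images.
- warmer: Fixed white food warmer 270 x 500 x 45 mm (x away from the robot, y left, z up), origin at the centre of its underside, on the worktop. Dark round plates 156 mm across, tops 53 mm up, at y = +0.165 and -0.165. Between them a panel 45 mm up has two tracks along x at y = +/-0.040, each for the plate on its side. One long white mark (56 x 8 mm) crosses each at x = +0.020; other ticks are short.
- left_grip (a point): Slide control on the robot's left: upright black block 18 mm along the track, 28 across, 36 tall; this point is its centre, 20 mm above the panel. It slides along warmer x at warmer y = +0.040, from x = -0.065 (off, nearest the robot) to +0.065; 2.5 N friction, no spring: it stays where left. Axes as the warmer's.
- right_grip (a point): Slide control on the robot's right: upright black block 18 mm along the track, 28 across, 36 tall; this point is its centre, 20 mm above the panel. It slides along warmer x at warmer y = -0.040, from x = -0.065 (off, nearest the robot) to +0.065; 2.5 N friction, no spring: it stays where left. Axes as the warmer's.
- pan_mid (a point): Steel milk pan, 124 mm across, 65 mm tall, on one of the plates; its long black handle points away from the robot, reaching 193 mm from the pan's axis, 76 mm above its foot. (On the other plate is a white bowl without handle, 132 mm across, 52 mm tall.) This point is on the pan's axis, half-way up; x along the handle.

How it is judged:
By the outcome, as a careful person would: the job done as asked, in the order asked, and still so for the second after the job is handed in, with the robot touching nothing.
It also fails if it takes over 32 s, if anything falls off the work surface, if the arm or the gripper's body presses on something with over 40 N, if the wrist force passes 120 N, or if a joint passes its speed limit or range.

## Working session

There is one attempt and no reset: what is moved stays moved. The work goes in short steps, Python scripts to look and compute and a tool call to move; the robot and the scene stay as the last step left them, time stands still between calls to the robot, and variables do not carry over. Pictures are saved under pics/ and viewed, about 8 in all and at most 12, crops included, and the job is handed in when it is done.

Besides the shell and the picture viewer there is one more tool, called after ">>>" as name(argument=value, ...) on one line, values as JSON. arm_command: Moves the arm, as the interface text tells. Its arguments: {"type":"object","properties":{"deltas":{"type":"string"},"force":{"type":"number"}},"required":["deltas"]}

```bash
mkdir -p pics; python3 - <<'E'
from workcell import *
import cv2
for n in("scene","top"):
    cv2.imwrite(f"pics/{n}0.png",cv2.cvtColor(grab_frame(n),cv2.COLOR_RGB2BGR)); print(camera_model(n))
s=state();print(s["time_s"],s["ee_pos"],s["ee_rot"],s["gripper_width"])
E
```

```text
{'fx': 485.09335726153336, 'fy': 485.09335726153336, 'cx': 319.9814384217404, 'cy': 203.8499221365309, 'rvec': array([ 0.72876632,  2.5819382 , -1.10678979]), 'tvec': array([ 456.76835747, -153.91426146, 1038.07821798])}
{'fx': 494.3581981622012, 'fy': 494.3581981622012, 'cx': 320.6095917386646, 'cy': 191.97647486309012, 'rvec': array([ 2.16914638, -2.16894954,  0.00366212]), 'tvec': array([ 61.42736584, 552.0322351 , 803.46476748])}
0.1 [156.99408298 552.68100269 213.21663303] [-1.79910291e+02  6.03537551e-05  1.64141925e+02] 91.18458852245722
```

View pics/top0.png

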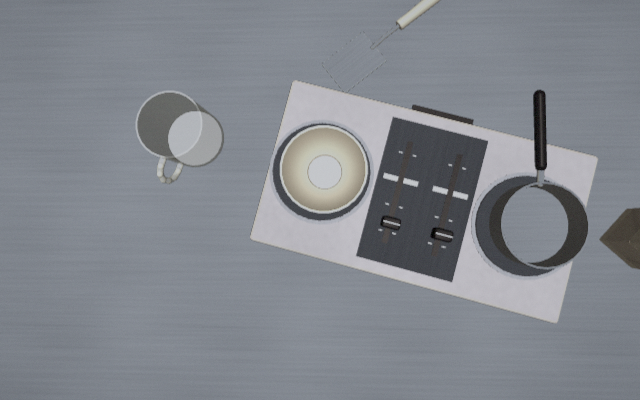

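View pics/scene0.png

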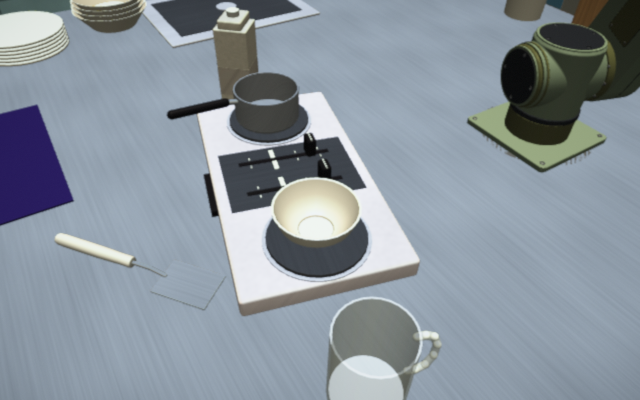

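The top view shows the pan on the right plate (540,225), with its control at (442,235) and the long mark at (450,192). The scene view agrees. I'll measure next.

```bash
cat > h.py <<'E'
from workcell import *
import cv2, numpy as np
from scipy.spatial.transform import Rotation as Ro
def cam(n,s=None):
    c=camera_model(n)
    if n=="wrist":
        M=np.eye(4);M[:3,:3]=Ro.from_euler("xyz",s["ee_rot"],degrees=True).as_matrix();M[:3,3]=s["ee_pos"]
        M=M@np.array(c["mount"]);return c,M[:3,:3],M[:3,3]
    R=cv2.Rodrigues(c["rvec"])[0];return c,R.T,-R.T@c["tvec"]
def ray(n,px,z,s=None):
    c,R,o=cam(n,s);d=R@np.array([(px[0]-c["cx"])/c["fx"],(px[1]-c["cy"])/c["fy"],1.])
    return (o+d*(z-o[2])/d[2])[:2]
E
python3 - <<'E'
from h import *
im=cv2.imread("pics/top0.png")
hsv=cv2.cvtColor(im,cv2.COLOR_BGR2HSV)
C=np.array([ray("top",p,45) for p in[(294,81),(597,156),(557,322),(251,240)]])
o=C.mean(0);yd=(C[0]+C[3]-C[1]-C[2])/2;xd=(C[0]+C[1]-C[2]-C[3])/2
print("centre",o,"len",np.hypot(*xd),np.hypot(*yd),"yaw",np.degrees(np.arctan2(xd[1],xd[0])),np.degrees(np.arctan2(-yd[0],yd[1])))
# bright long marks within panel
m=((hsv[...,2]>170)).astype(np.uint8);box=np.zeros_like(m)
cv2.fillPoly(box,[np.array([(396,122),(484,143),(450,277),(361,254)])],1)
n,l,st,ce=cv2.connectedComponentsWithStats(m*box)
for i in range(1,n):
    if st[i,4]>4: print(st[i,4],ce[i],ray("top",ce[i],45))
for p in[(442,235),(391,223)]: print("grip top",ray("top",p,83))
print("pan rim",ray("top",(539,223),118), "handle end",ray("top",(540,95),129))
cv2.imwrite("pics/crop.png",cv2.resize(im[110:290,350:600],None,fx=3.2,fy=3.2,interpolation=cv2.INTER_CUBIC))
E
```

```text
centre [ 540.04010868 -100.53573975] len 266.03653885556116 492.37752726644567 yaw -14.73544283541964 -14.65261076402097
66 [390.21212121 176.56060606] [574.91970211 -50.89230611]
66 [410.24242424 181.84848485] [566.40578986 -82.46233709]
65 [439.64615385 189.50769231] [ 554.15161077 -128.50971004]
64 [459.84375 194.8125 ] [ 545.71922082 -159.93595998]
grip top [ 483.64739336 -124.06998449]
grip top [501.44475439 -48.23361883]
pan rim [ 502.13241575 -253.41313172] handle end [ 682.8181378  -254.56215295]
```

View pics/crop.png

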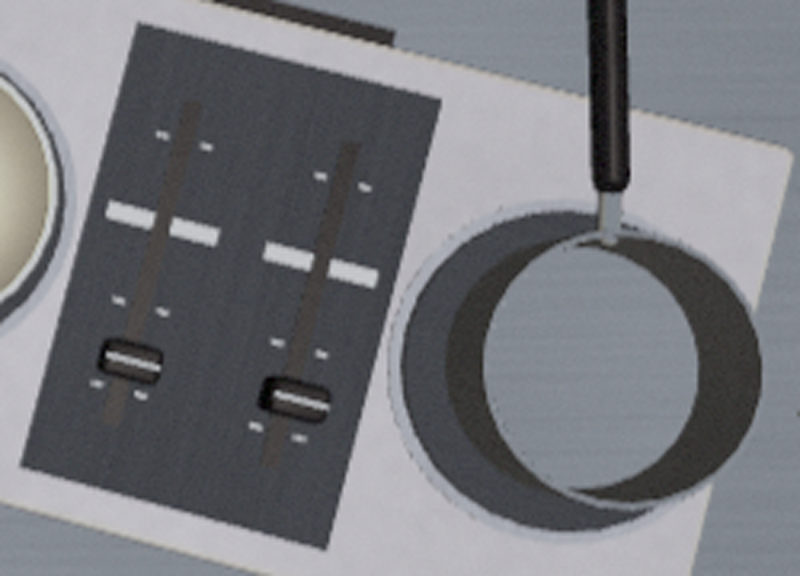

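>>> arm_command(deltas="-33.3 -37.6 0 0 0 0 60;-33.3 -37.6 0 0 0 0 60;-33.3 -37.6 0 0 0 0 60;-33.3 -37.6 0 0 0 0 60;-33.3 -37.6 0 0 0 0 60")

```text
time_s: 0.72
ee_pos: [266.2, 325.1, 213.7]
ee_rot: [-180.0, 0.0, 164.2]
force: [-0.3, -0.2, 0.2]
gripper_width: 60.0
```

>>> arm_command(deltas="-33.3 -37.6 0 0 0 0 60;-33.3 -37.6 0 0 0 0 60;-33.3 -37.6 0 0 0 0 60;-33.3 -37.6 0 0 0 0 60;-33.3 -37.6 0 0 0 0 60")

```text
time_s: 1.35
ee_pos: [375.0, 98.9, 213.8]
ee_rot: [180.0, -0.0, 164.1]
force: [1.4, 0.9, 0.1]
gripper_width: 59.7
```

>>> arm_command(deltas="-33.3 -37.6 0 0 0 0 60;-33.3 -37.6 0 0 0 0 60;-33.3 -37.6 0 0 0 0 60;-33.3 -37.6 0 0 0 0 60;-33.3 -37.6 0 0 0 0 60")

```text
time_s: 1.98
ee_pos: [483.8, -127.5, 213.6]
ee_rot: [180.0, -0.0, 164.1]
force: [1.0, 0.4, 1.1]
gripper_width: 60.4
```

>>> arm_command(deltas="0 0 0 0 0 8.9 60;0 0 0 0 0 8.9 60;0 0 0 0 0 8.9 60;0 0 0 0 0 8.9 60;0 0 0 0 0 8.9 60")

```text
time_s: 2.6
ee_pos: [483.2, -125.8, 213.5]
ee_rot: [-180.0, -0.0, 119.3]
force: [-0.2, -0.2, 0.2]
gripper_width: 60.2
```

>>> arm_command(deltas="0 0 0 0 0 8.9 60;0 0 0 0 0 8.9 60;0 0 0 0 0 8.9 60;0 0 0 0 0 8.9 60;0 0 0 0 0 8.9 60")

```text
time_s: 3.22
ee_pos: [483.2, -125.8, 213.5]
ee_rot: [-179.9, -0.0, 74.8]
force: [0.2, 0.0, -0.3]
gripper_width: 59.9
```

```bash
python3 - <<'E'
from h import *
s=state();im=cv2.cvtColor(grab_frame("wrist"),cv2.COLOR_RGB2BGR);cv2.imwrite("pics/w1.png",im)
np.save("w1.npy",[s["ee_pos"],s["ee_rot"]]);print(s["time_s"],s["ee_pos"],s["ee_rot"],s["gripper_width"],np.round(s["qpos"],1))
E
```

```text
3.225 [ 483.16537787 -125.80487184  213.50318065] [-1.79941861e+02 -5.95460133e-03  7.48484538e+01] 59.89014010865817 [-15.9  11.5  99.2   0.   69.4  -0.8]
```

View pics/w1.png

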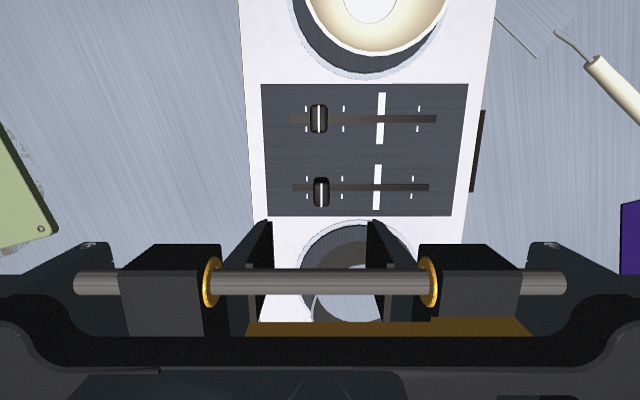

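The wrist view shows the right control at (321,192) and its long mark at about (377,187), with nothing under the fingers but the panel.

```bash
python3 - <<'E'
from h import *
p,r=np.load("w1.npy");s=dict(ee_pos=p,ee_rot=r)
g=cv2.imread("pics/w1.png",0)
def cc(x0,y0,x1,y1):
    n,l,st,ce=cv2.connectedComponentsWithStats((g[y0:y1,x0:x1]>150).astype(np.uint8))
    return [ce[i]+(x0,y0) for i in range(1,n) if st[i,4]>12]
e=np.radians(-15);xd=np.array([np.cos(e),np.sin(e)])
for nm,b,z in[("Rmark",(365,160,392,214),45),("Rknob",(310,175,332,208),83),("Lmark",(370,90,392,146),45),("Lknob",(308,102,330,136),83)]:
    for c in cc(*b):
        w=ray("wrist",c,z,s);print(nm,c.round(1),w.round(1),"along",(w@xd).round(1),"across",(w@[-xd[1],xd[0]]).round(1))
print("tcp",p[:2]@xd,p[:2]@[-xd[1],xd[0]])
E
```

```text
Rmark [377.4 173.6] [ 554.3 -130.9] along 569.3 across 17.0
Rmark [375.9 199.8] [ 545.7 -162.5] along 569.2 across -15.7
Rknob [321.  194.7] [ 484.6 -128.9] along 501.4 across 0.9
Lmark [381.3 102.8] [575.3 -53.3] along 569.5 across 97.4
Lmark [379.6 133. ] [566.6 -85.2] along 569.4 across 64.3
Lknob [318.5 118.2] [503.  -51.1] along 499.1 across 80.8
tcp 499.26261364966075 3.534226946723667
```

>>> arm_command(deltas="-2.5 2 30 0 0 0.2 50;0 0 30 0 0 0 50;0 0 30 0 0 0 50;0 0 30 0 0 0 50;0 0 20 0 0 0 50")

```text
time_s: 3.9
ee_pos: [483.9, -128.6, 72.3]
ee_rot: [-179.9, -0.0, 75.1]
force: [-0.4, -0.4, 1.0]
gripper_width: 50.3
```

>>> arm_command(deltas="0 0 10 0 0 0 50;0 0 8 0 0 0 50;0 0 0 0 0 0 50")

```text
time_s: 4.28
ee_pos: [484.8, -128.8, 55.9]
ee_rot: [-180.0, -0.0, 75.0]
force: [0.4, 0.3, -0.1]
gripper_width: 50.1
```

>>> arm_command(deltas="0 0 0 0 0 0 10;0 0 0 0 0 0 10;0 0 0 0 0 0 10;0 0 0 0 0 0 10;0 0 0 0 0 0 10", force=12)

```text
time_s: 4.9
ee_pos: [484.6, -128.8, 56.2]
ee_rot: [-180.0, -0.0, 74.9]
force: [-0.2, 0.2, 2.7]
gripper_width: 18.3
```

>>> arm_command(deltas="0 8 0 0 0 0 10;0 8 0 0 0 0 10;0 8 0 0 0 0 10;0 8 0 0 0 0 10;0 8 0 0 0 0 10")

```text
time_s: 5.52
ee_pos: [524.1, -139.4, 56.2]
ee_rot: [-180.0, -0.0, 74.9]
force: [-2.2, 0.4, 5.5]
gripper_width: 18.1
```

>>> arm_command(deltas="0 8 0 0 0 0 10;0 8 0 0 0 0 10;0 7 0 0 0 0 10;0 4.6 0 0 0 0 10;0 0 0 0 0 0 10")

```text
time_s: 6.15
ee_pos: [551.4, -146.8, 56.2]
ee_rot: [179.9, -0.0, 74.9]
force: [0.2, 1.1, 3.6]
gripper_width: 18.3
```

```bash
python3 - <<'E'
from h import *
s=state();p=s["ee_pos"];e=np.radians(-15);xd=np.array([np.cos(e),np.sin(e)])
print(p,p[:2]@xd,p[:2]@[-xd[1],xd[0]],s["force"],s["gripper_width"])
E
```

```text
[ 551.43273432 -146.77936857   56.1670314 ] 570.6324155511267 0.9433108666610749 [0.18536535 1.10230873 3.64048995] 18.263357194092862
```

>>> arm_command(deltas="0 0 0 0 0 0 45;0 0 0 0 0 0 45;0 0 0 0 0 0 45;0 0 -5 0 0 0 45;0 0 -25 0 0 0 45")

```text
time_s: 6.78
ee_pos: [548.9, -146.1, 85.1]
ee_rot: [-179.8, -0.0, 74.9]
force: [0.5, -0.1, -0.4]
gripper_width: 45.2
```

>>> arm_command(deltas="0 0 -40 0 0 0 45;0 0 -40 0 0 0 45;0 0 -40 0 0 0 45;0 0 -10 0 0 0 45;0 0 0 0 0 0 45")

```text
time_s: 7.4
ee_pos: [549.9, -146.3, 215.9]
ee_rot: [180.0, -0.0, 74.9]
force: [-0.5, -0.4, -0.5]
gripper_width: 44.7
```

```bash
python3 - <<'E'
from h import *
s=state();im=cv2.cvtColor(grab_frame("wrist"),cv2.COLOR_RGB2BGR);cv2.imwrite("pics/w2.png",im)
np.save("w2.npy",[s["ee_pos"],s["ee_rot"]]);print(s["time_s"],s["ee_pos"],s["ee_rot"])
E
```

```text
7.4 [ 549.94593591 -146.34790084  215.92979971] [ 1.79975334e+02 -5.24743448e-03  7.49428842e+01]
```

View pics/w2.png

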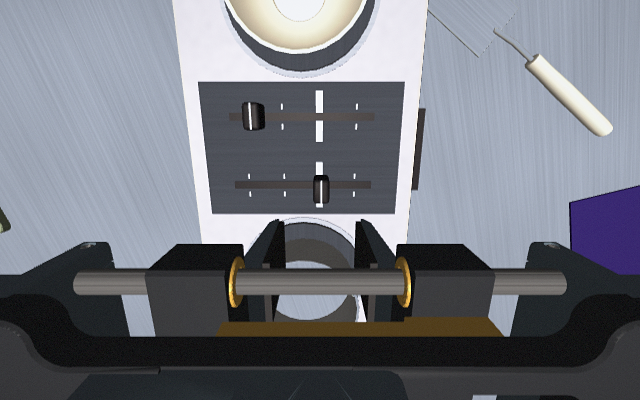

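The right control now sits at (321,188) over its mark (319,~185). The left one is unmoved and the pan still stands on its plate. I'll measure the residual.

```bash
python3 - <<'E'
from h import *
p,r=np.load("w2.npy");s=dict(ee_pos=p,ee_rot=r)
g=cv2.imread("pics/w2.png",0)
e=np.radians(-15);xd=np.array([np.cos(e),np.sin(e)])
for nm,(x0,y0,x1,y1),z in[("Rmark",(310,158,332,174),45),("Rmark2",(310,203,332,210),45),("Rknob",(312,178,331,200),83),("Lmark",(310,88,332,144),45),("Lknob",(242,102,262,130),83)]:
    n,l,st,ce=cv2.connectedComponentsWithStats((g[y0:y1,x0:x1]>120).astype(np.uint8))
    for i in range(1,n):
        if st[i,4]>8:
            c=ce[i]+(x0,y0);w=ray("wrist",c,z,s);print(nm,c.round(1),w.round(1),"along",(w@xd).round(2))
E
```

```text
Rmark [319.  167.5] [ 555.5 -126.5] along 569.28
Rmark2 [319.1 204.9] [ 543.3 -171.8] along 569.29
Rknob [320.5 189.7] [ 552.3 -144.6] along 570.93
Lmark [318.7 100.7] [574.9 -53.2] along 569.05
Lmark [319.  130.5] [566.7 -84.8] along 569.37
Lknob [249.6 115.6] [502.8 -51. ] along 498.84
```

```bash
python3 -c "
from workcell import *
s=state();print(s['time_s'],s['force']);print(job_done())"
```

```text
7.45 [-0.05636892  0.60351408 -0.04169265]
the job is handed in; nothing more can be done
None
```

The right-hand control, on the pan's side, is now at the long white mark, and I handed the job in at 7.45 s. I gripped it along its track, slid it about 68 mm away from the robot, let go, and lifted clear.

- **Position:** the last wrist picture puts the control's centre about 1.6 mm past the centre of the 8 mm wide mark. The arm's own reading agrees (570.6 mm against about 569 mm along the track). I judged that level and did not correct it.
- **Other control:** it measures 498.8 mm along its track, against 499.1 mm before, so it has not moved.
- **Pan:** the part of it in view is still on its plate.
- **Contact:** the gripper was about 160 mm higher than when it held the control, with no contact force beyond noise at hand-in.

No check failed.

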